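Index the board carrier to the test station and press the probe down

TASK

Push the blue board carrier along its rods by the orange handle into the next station, the test station with the green mark under the red plunger, so that it sits in the detent there; do not run it on past that station. Then press the red spring plunger fully down to its stop, hold it there for about half a second and let it come back up, leaving the carrier in the station. Do not press the plunger before the carrier is in place, and leave the other things on the bench where they are.

Things in the scene. Friction and masses are not known exactly. Their poses are not given: they have to be found in the camera images.
- test_slide: Board test slide, fixed to the bench: aluminium base 167 x 356 x 10 mm, two rods along its y. Origin on the bench under the rods' middle; x toward the column at the back, y along the rods to the left, z up; all mm below are in this frame. Grey column at x 73 to 99, y -5 to 45; from it a probe arm reaches forward to x = -20 at z 86 to 110. Grey end stops 33 mm high at both rod ends.
- hood_front (a point): Middle of the lower front edge of the white lamp hood, which covers x -58 to 102, y -55 to 95, z 279 to 299 mm. Under it a gripper pointing straight down has no room at the plunger, nor at the handle when the carrier is in the test station: lean the tool's upper end toward the front (robot side), about 35 deg.
- carrier (a joint): Position (m) of the blue board carrier along the rods, growing toward +y (left). 0 = right end stop; it starts in the load zone, 0 to 0.05. Test station at 0.120, unload station at 0.190, end stop 0.200. A sprung ball detent draws it into a station from about 5 mm either side. Sliding takes about 0.6 N, getting over a detent bump about 4 N more.
- carrier_top (a point): Centre of the top face of the carrier's plate, 94 x 130 mm, 38 mm over the bench; a green circuit board about 20 mm high is fixed on it. Moves with the carrier; at x = 0, y = -100 mm + the joint value.
- handle (a point): Point on the axis of the carrier's orange upright handle post, 75 mm over the bench. The post is 18 mm in diameter, 30 to 90 mm over the bench, at x = -88 and 45 mm to the right (-y) of the carrier's centre; moves with the carrier. A blue arm 16 mm wide, 30 to 38 mm over the bench, joins it to the carrier behind it.
- carrier_index (a point): Green index line on the brass detent housing at the middle of the carrier's front, moving with it. It has the same y (test slide frame) as point test_station when the carrier is in the test station.
- test_station (a point): Fixed point over the green mark on the front edge of the base, x = -62, y = 20, z = 30 mm: where carrier_index stands when the carrier is in the test station.
- unload_station (a point): The same for the unload station, white mark, y = 90 mm. The carrier must not go there.
- plunger (a joint): Stroke (m) of the probe's red spring plunger: 0 = up, released; 0.014 = fully down on its stop. The spring takes 3.5 N to start, 8.4 N at the stop, and returns it by itself.
- plunger_top (a point): Centre of the top face of the plunger's red round head, 36 mm in diameter, 14 mm thick; released it is at x = -54, y = 20, z = 139 mm. Its axis leans 35 deg from vertical toward the front (robot side): pressing moves it along (sin 35, 0, -cos 35 deg) of the test slide's frame. The point's z axis points out of the head.
- yellow_tape: Bystander: roll of yellow tape, 76 mm across, 18 mm high. Origin: centre of its underside.
- green_driver: Bystander: green screwdriver lying flat, 187 mm long, 22 mm high. Origin: centre of its underside.
- spanner: Bystander: small spanner with orange handle lying flat, 151 mm long, 15 mm high. Origin: centre of its underside.

How it is judged:
By the outcome, as a careful person would: the job done as asked, in the order asked, and still so for the second after the job is handed in, with the robot touching nothing.
It also fails if it takes over 38 s, if anything falls off the work surface, if the arm or the gripper's body presses on something with over 40 N, if the wrist force passes 120 N, or if a joint passes its speed limit or range.

ROBOT

A 7-joint arm with a two-finger parallel gripper is mounted at the origin on a cart in front of the work surface, level with it; the furniture and walls round the work are solid. World frame = base frame: x ahead of the robot, y to its left, z up, the work surface at z = 0. Lengths are in m, angles in degrees, forces in N, time in s.
With the tool pointing down it reaches from about 0.425 to 0.875 m from the base axis. Payload 4.7 kg.
Tool frame: the origin (TCP) lies midway between the tips of the shut fingers; the grasp point (between the pads) lies 19 mm behind it; y points along the fingers, x is the direction in which the jaws open and shut, and the axes are right-handed (so a half turn about y gives the same grasp; the last joint's range is limited). The gripper opens to 87 mm and grips with 3 to 60 N. Pads are 19 mm wide; open, the fingers measure 117 mm over their backs; the gripper's body (75 mm by 190 mm) begins 51 mm behind the grasp point.
Start: joints at [-71.098, 18.392, -4.016, 83.108, 1.295, 78.541, -3.26], TCP at [0.202, 0.618, 0.223] pointing down, gripper open.
Joint ranges: [-163.93, 163.93], [-17.29, 119.83], [-79.2, 71.16], [3.27, 140.29], [-89.18, 269.18], [5.43, 117.66], [-154.24, 154.24]. Speed limits (degrees/s): [147.25, 147.25, 180, 180, 180, 180, 180].

INTERFACE

Orientations are given as [roll, pitch, yaw] about the fixed x, y, z axes, in that order (R = Rz(yaw) Ry(pitch) Rx(roll)).
In Python, from cell import env gives the robot as it stands.
- The arm moves only by the tool carry_out, never from a script. Its argument "targets" is a list of rows, each a list of 2 entries, a list of its own where there are three numbers: the shift along the tool's x, y, z in mm, then the turn, a rotation vector about the tool's x, y, z in degrees. A call has 1 to 12 rows; each row shifts and turns the commanded pose from where the row before left it, along the tool's axes as they then stand; what a row does not reach is not made up. A row lasts 1/10 s, in which the tool goes at most 50 mm and 8.59 degrees, less where a joint would pass 70% of its speed; a pose out of reach is approached as far as the arm can. A call with a gripper value outside its range is refused whole. "jaw" is the opening, from 0 (shut) to 1 (fully open), set as the call begins (left out, the last holds). The fingers move at their own pace and stop on an object; "squeeze" is the grip in N (left out, the last holds). Time passes only in rows, so rows that do not move let the fingers close. It gives the time, the measured TCP pose, the force and the opening at its end, in the units of the state.
- env.get_obs(): the state, without advancing time (a new reading comes with each control period).
- env.read_camera(name): name is "scene" or "top"; returns the picture (384x512x3 uint8, red, green, blue); there is no depth.
- env.get_calibration(name): a dict with "fx", "fy", "cx", "cy" (pixels), "D" ([k1, k2, p1, p2, k3] as OpenCV has them; the pictures are not rectified), "R" (3x3) and "t" (3): a world point X has camera coordinates R X + t. Camera axes: x right, y down, z forward; pixel columns grow to the right and rows downward; lengths in m; the calibration is good to about 2 mm. A picture is of the moment at which its call begins. get_calibration takes no time and is no camera call.
- env.sign_off(): hands the job in, once; it reports no verdict.
Trained networks look in the newest picture that a camera, given by its name, has taken for a name from the list of things; names that differ only in an ending like _2 or _b are one class to them, and where a whole thing is asked for, a point or a joint stands for the part that bears it (a point fixed in the world has none). Each returns a list of dicts, best first, with "p" (0 to 1); they miss things now and then, are a little off and sometimes report something else, mostly with a low value. They report only what shows in the picture. A call takes as long as a camera call.
- env.outline_of(camera, label): "mask" (384x512 bool, what is visible of it) and "xy" ([column, row] in pixels, amid what is visible of it).
The state is a dict: "time_s": time; "qpos": joint angles; "joint_velocities": joint speeds; "effort": joint torques, N m; "tool_pos": TCP position; "tool_rot": TCP orientation; "force": force on the tool from outside, world axes, zero at the start; "wrist_torque": the same for the moment, N m; "grip_width": finger opening in m.
Only numpy, scipy, OpenCV 4.12 (cv2) and the standard library are available. Lean on these libraries where they do the work, as an engineer would, in place of code of your own. Each camera call takes 0.05 s, during which the arm holds its last target.

## Working session

There is one attempt and no reset: what is moved stays moved. The work goes in short steps, Python scripts to look and compute and a tool call to move; the robot and the scene stay as the last step left them, time stands still between calls to the robot, and variables do not carry over. Pictures are saved under pics/ and viewed, and the job is handed in when it is done.

Besides the shell and the picture viewer there is one more tool, called after "Request:" as name(argument=value, ...) on one line, values as JSON. carry_out: Moves the arm, as the interface text tells. Its arguments: {"type":"object","properties":{"targets":{"type":"array","items":{"type":"array"}},"jaw":{"type":"number"},"squeeze":{"type":"number"}},"required":["targets"]}

```bash
mkdir -p pics; ls; python3 - <<'E'
from cell import env
import cv2,json
o=env.get_obs();print({k:o[k] for k in('time_s','tool_pos','tool_rot','force','grip_width')})
for c in('scene','top'):
    im=env.read_camera(c);cv2.imwrite(f'pics/{c}0.png',cv2.resize(im[:,:,::-1],(800,600),interpolation=cv2.INTER_CUBIC))
    print(c,env.get_calibration(c))
E
```

```text
pics
{'time_s': 0.0, 'tool_pos': array([0.20175591, 0.61733002, 0.22146479]), 'tool_rot': array([-90.00505641,   0.10734396,  71.9070836 ]), 'force': array([-0.78993288,  0.67103356, -0.24762102]), 'grip_width': 0.08705982352593357}
scene {'fx': 395.34409537040955, 'fy': 395.34409537040955, 'cx': 255.13128027376496, 'cy': 201.12016356703248, 'D': array([-0.02450964,  0.        ,  0.        ,  0.        ,  0.        ]), 'R': array([[ 0.90678618, -0.42124945,  0.01696237],
       [-0.30656371, -0.68646365, -0.65938331],
       [ 0.2894089 ,  0.59271962, -0.75161555]]), 't': array([-0.44830781,  0.34780699,  0.81228911])}
top {'fx': 358.9067390926177, 'fy': 358.9067390926177, 'cx': 250.12648005265675, 'cy': 190.89779616395793, 'D': array([0.01258004, 0.        , 0.        , 0.        , 0.        ]), 'R': array([[ 0.0011675 , -0.99676841, -0.0803205 ],
       [-0.99321377,  0.00818523, -0.11601467],
       [ 0.1162972 ,  0.07991088, -0.98999455]]), 't': array([0.0988191 , 0.54170995, 0.95031703])}
```

View pics/scene0.png

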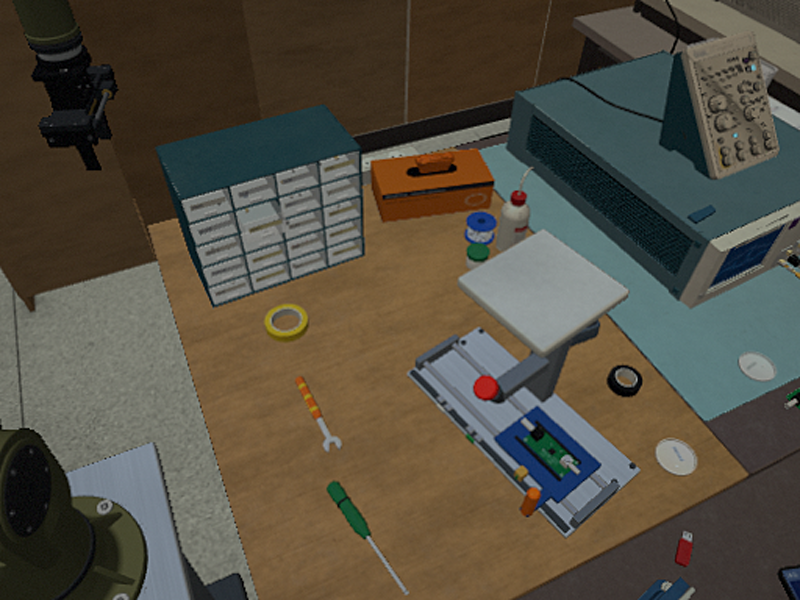

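View pics/top0.png

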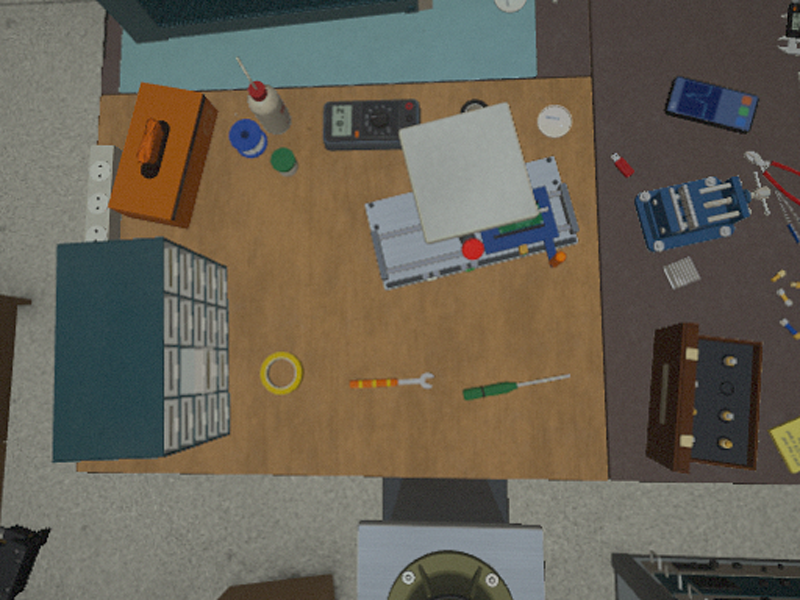

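```bash
cat > h.py <<'E'
import numpy as np,cv2
from cell import env
def proj(c,P):
    k=env.get_calibration(c);K=np.array([[k['fx'],0,k['cx']],[0,k['fy'],k['cy']],[0,0,1]])
    return cv2.projectPoints(np.atleast_2d(np.asarray(P,float)),cv2.Rodrigues(k['R'])[0],k['t'],K,k['D'])[0].reshape(-1,2)
E
python3 - <<'E'
from h import *
for c in('scene','top'):
    im=env.read_camera(c)
    x0,y0=((255,200) if c=='scene' else (225,90)); 
    cr=im[y0:y0+150,x0:x0+160]
    cv2.imwrite(f'pics/{c}1.png',cv2.resize(cr[:,:,::-1],None,fx=5 if 0 else 4,fy=4,interpolation=cv2.INTER_CUBIC))
for c in('scene','top'):
    for l in ('plunger_top','handle','carrier_index','hood_front','test_slide'):
        for d in env.outline_of(c,l)[:2]:
            ys,xs=np.nonzero(d['mask']);print(c,l,round(d['p'],2),d['xy'],xs.mean().round(1),ys.mean().round(1),xs.min(),xs.max(),ys.min(),ys.max())
E
```

```text
scene plunger_top 0.59 [310.5, 249.6] 311.0 248.4 303 319 241 256
scene handle 0.59 [349.1, 292.7] 349.0 293.6 317 384 261 330
scene carrier_index 0.67 [348.6, 291.5] 348.8 293.5 317 383 260 330
scene hood_front 0.84 [340.9, 241.9] 339.6 242.9 262 408 147 343
scene test_slide 0.7 [342.2, 242.0] 339.5 242.9 261 408 147 343
top plunger_top 0.74 [299.0, 128.1] 300.1 128.5 234 370 65 185
top plunger_top 0.68 [303.6, 157.3] 302.4 158.5 296 309 152 165
top handle 0.82 [343.0, 149.1] 337.9 147.8 308 362 119 170
top carrier_index 0.55 [336.4, 146.2] 337.1 148.1 308 361 120 169
top hood_front 0.66 [298.1, 130.0] 300.2 128.6 234 370 65 184
top test_slide 0.72 [297.4, 131.6] 300.4 128.7 234 370 65 184
```

View pics/scene1.png

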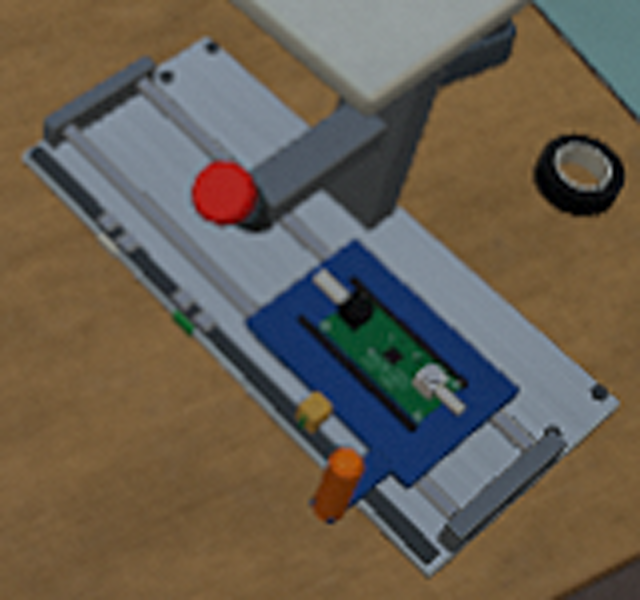

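View pics/top1.png

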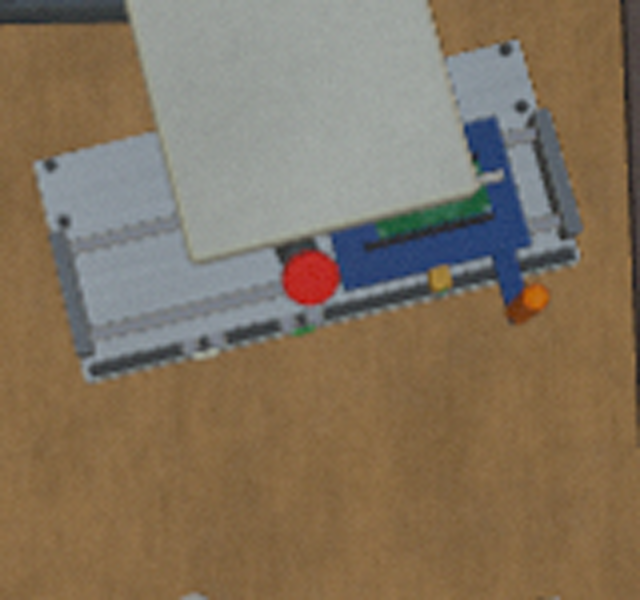

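```bash
cat >> h.py <<'E'
def sl(p,P):
    x,y,a=p[:3];a=np.radians(a);P=np.atleast_2d(P)/1000.
    R=np.array([[np.cos(a),-np.sin(a),0],[np.sin(a),np.cos(a),0],[0,0,1]])
    return P@R.T+[x,y,0]
E
python3 - <<'E'
from h import *
from scipy.optimize import least_squares
S=[((-68,178,10),(24,154)),((99,178,10),(208,39)),((99,-178,10),(619,401)),((-54,20,139),(222,191)),('h',(347,461))]
T=[((99,178,10),(36,162)),((-68,178,10),(88,379)),((99,-178,10),(520,41)),((-68,-178,10),(579,255)),((-54,20,139),(310,278)),((-58,95,299),(195,261)),((-58,-55,299),(481,188)),('h',(536,297))]
def f(p):
    r=[]
    for c,L,o in(('scene',S,(255,200)),('top',T,(225,90))):
        P=[sl(p,(-88,-145+p[3],90) if q=='h' else q)[0] for q,_ in L]
        r.append(proj(c,P)-(np.array([u for _,u in L])/4-.375+o))
    return np.vstack(r)
s=least_squares(lambda p:f(p).ravel(),[.6,-.1,15,20],x_scale=[.01,.01,1,10],loss='soft_l1')
print(s.x);print(f(s.x).round(1))
p=s.x;print('handle',sl(p,(-88,-145+p[3],75)),'target',sl(p,(-88,-25,75)),'plunger',sl(p,(-54,20,139)))
E
```

```text
[ 0.66335312 -0.04830219 13.00904488 24.92994372]
[[-1.4 -0.6]
 [-0.4 -1.3]
 [ 0.5  1. ]
 [ 0.7 -1. ]
 [ 1.1 -1.8]
 [-0.2  0.8]
 [-0.3  2.3]
 [ 0.7  0.7]
 [ 1.7  3.5]
 [ 0.7  0.4]
 [-1.3 -0.7]
 [ 0.5 -0.3]
 [ 0.  -0.7]]
handle [[ 0.60464003 -0.18509982  0.075     ]] target [[ 0.5832393  -0.09246978  0.075     ]] plunger [[ 0.60623695 -0.04097116  0.139     ]]
```

```bash
python3 - <<'E'
from h import *
from scipy.optimize import least_squares
S=[((-68,178,10),(24,154)),((99,178,10),(208,39)),((99,-178,10),(619,401)),((-54,20,139),(222,191)),('h',(347,461))]
T=[((99,178,10),(36,162)),((-68,178,10),(88,379)),((99,-178,10),(520,41)),((-68,-178,10),(579,255)),((-54,20,139),(310,278)),((-58,95,299),(195,261)),((-58,-55,299),(481,188)),('h',(536,297))]
def f(p):
    r=[]
    for c,L,o in(('scene',S,(255,200)),('top',T,(225,90))):
        P=[]
        for q,_ in L:
            if q=='h': q=(-88,-145+p[3],90)
            elif abs(q[1])==178: q=(q[0]+p[4],q[1],q[2])
            P.append(sl(p,q)[0])
        r.append(proj(c,P)-(np.array([u for _,u in L])/4-.375+o))
    return np.vstack(r)
s=least_squares(lambda p:f(p).ravel(),[.6,-.1,15,20,0],x_scale=[.01,.01,1,10,10],loss='soft_l1')
print(s.x);print(f(s.x).round(1))
p=s.x;np.save('p.npy',p);print('handle',sl(p,(-88,-145+p[3],75)),'target',sl(p,(-88,-25,75)),'plunger',sl(p,(-54,20,139)))
# overlay
for c in('scene','top'):
    im=cv2.resize(env.read_camera(c)[:,:,::-1],None,fx=4,fy=4,interpolation=cv2.INTER_CUBIC).copy()
    def ln(P,col=(0,255,255),cl=True):
        cv2.polylines(im,[np.int32((proj(c,sl(p,P))+.375)*4)],cl,col,1)
    j=p[3]-100
    ln([(-47,j-65,38),(47,j-65,38),(47,j+65,38),(-47,j+65,38)])
    ln([(-88,j-45,30),(-88,j-45,90)],(255,255,0),False)
    ln([(-62,20,10),(-62,20,30)],(0,0,255),False);ln([(-62,j,10),(-62,j,30)],(0,0,255),False);ln([(-62,90,10),(-62,90,30)],(0,0,255),False)
    t=np.arange(0,6.3,.2);a=np.radians(35)
    ln([(-54+18*np.cos(u)*np.cos(a),20+18*np.sin(u),139+18*np.cos(u)*np.sin(a)) for u in t])
    ln([(-58,-55,299),(102,-55,299),(102,95,299),(-58,95,299)]);ln([(-58,-55,279),(102,-55,279),(102,95,279),(-58,95,279)])
    x0,y0=((255,190) if c=='scene' else (225,80))
    cv2.imwrite(f'pics/{c}2.png',im[4*y0:4*y0+600,4*x0:4*x0+640])
E
```

```text
[ 0.66169189 -0.04882909 13.19571547 25.23320434  5.05155066]
[[-0.5 -1. ]
 [ 0.3 -1.8]
 [ 1.4  0. ]
 [ 0.2 -0.5]
 [ 0.7 -1.3]
 [-0.4 -0.1]
 [-0.4  1.4]
 [ 0.3 -0.5]
 [ 1.5  2.1]
 [ 1.   1.1]
 [-0.9  0.2]
 [ 0.9  0.4]
 [ 0.2 -0.2]]
handle [[ 0.60335558 -0.18552203  0.075     ]] target [[ 0.58172239 -0.09325745  0.075     ]] plunger [[ 0.60455215 -0.04168418  0.139     ]]
```

View pics/scene2.png

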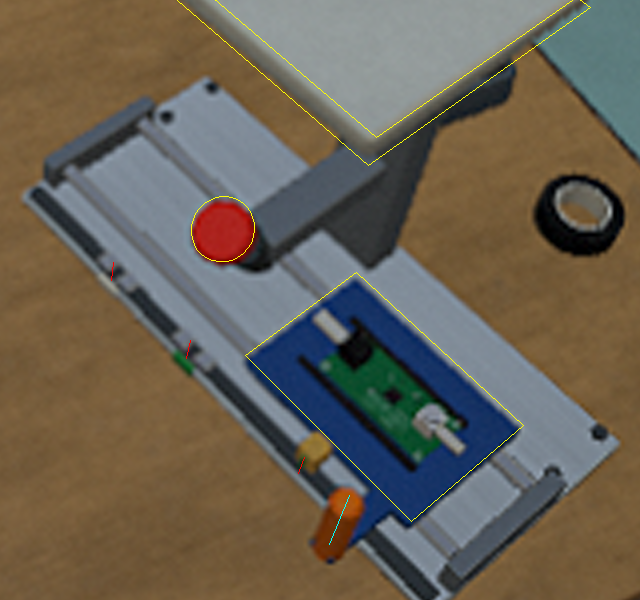

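View pics/top2.png

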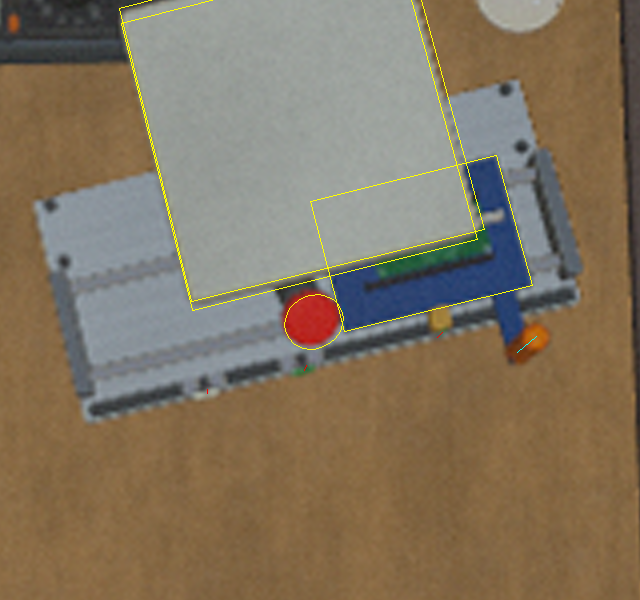

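```bash
cat >> h.py <<'E'
from scipy.spatial.transform import Rotation as Ro
def ray(c,uv,z):
    k=env.get_calibration(c);K=np.array([[k['fx'],0,k['cx']],[0,k['fy'],k['cy']],[0,0,1]])
    n=cv2.undistortPoints(np.array([[uv]],float),K,k['D']).ravel()
    d=k['R'].T@[n[0],n[1],1];o=-k['R'].T@k['t'];return o+d*(z-o[2])/d[2]
def cur():
    o=env.get_obs();return o['tool_pos'],Ro.from_euler('xyz',o['tool_rot'],degrees=True),o
def rows(way,n):
    """way: list of (pos,Rot); n rows per leg; prints rows in tool axes"""
    p,R,o=cur();out=[]
    for (q,S),k in zip(way,n):
        rv=(R.inv()*S).as_rotvec()
        for i in range(1,k+1):
            pn=p+(np.array(q)-p)/(k-i+1);Rn=R*Ro.from_rotvec(rv/k)
            d=R.inv().apply(pn-p)*1000
            out.append([[round(float(v),1) for v in d],[round(float(v),2) for v in np.degrees(rv/k)]]);p,R=pn,Rn
    print(str(out).replace(' ',''));
P=np.load('p.npy')
def slideR(lean,sgn=-1):
    # tool y = approach ; tool x = sgn*slide y
    a=np.radians(lean);y=np.array([np.sin(a),0,-np.cos(a)]);x=np.array([0,sgn,0.]);
    return Ro.from_euler('z',P[2],degrees=True)*Ro.from_matrix(np.column_stack([x,y,np.cross(x,y)]))
def down(yaw): return Ro.from_euler('xyz',[-90,0,yaw],degrees=True)
E
python3 - <<'E'
from h import *
for uv in((213,306),(363,257)): print('cab bottom',ray('scene',(uv[0]/1.5625,uv[1]/1.5625),0))
for z in (.1,.2,.25,.3):print(z,ray('top',(165/1.5625,462/1.5625),z), ray('scene',(188/1.5625,194/1.5625),z))
im=env.read_camera('scene');cv2.imwrite('pics/g.png',cv2.resize(im[0:120,0:120,::-1],None,fx=5,fy=5,interpolation=3))
print(slideR(0).as_euler('xyz',degrees=True))
rows([([.36,.42,.25],down(20)),([.43,.22,.25],down(-28))],[6,5])
E
```

```text
cab bottom [0.30116635 0.39426434 0.        ]
cab bottom [0.60345271 0.40269082 0.        ]
0.1 [0.26811964 0.46167616 0.1       ] [0.32434398 0.60427174 0.1       ]
0.2 [0.28559232 0.41301941 0.2       ] [0.31815199 0.4656947  0.2       ]
0.25 [0.29432866 0.38869104 0.25      ] [0.315056   0.39640619 0.25      ]
0.3 [0.303065   0.36436267 0.3       ] [0.31196    0.32711767 0.3       ]
[-90.           0.         -76.80428453]
[[[-23.2,-4.6,-35.3],[-0.0,8.65,0.0]],[[-17.6,-4.6,-38.4],[-0.0,8.65,0.0]],[[-11.6,-4.6,-40.6],[-0.0,8.65,0.0]],[[-5.4,-4.6,-41.9],[-0.0,8.65,0.0]],[[1.0,-4.6,-42.2],[-0.0,8.65,0.0]],[[7.3,-4.6,-41.6],[-0.0,8.65,0.0]],[[-0.5,0.0,-42.4],[0.0,9.6,-0.0]],[[6.5,0.0,-41.9],[0.0,9.6,-0.0]],[[13.4,0.0,-40.2],[0.0,9.6,-0.0]],[[20.0,0.0,-37.4],[0.0,9.6,-0.0]],[[25.9,0.0,-33.5],[0.0,9.6,-0.0]]]
```

View pics/g.png

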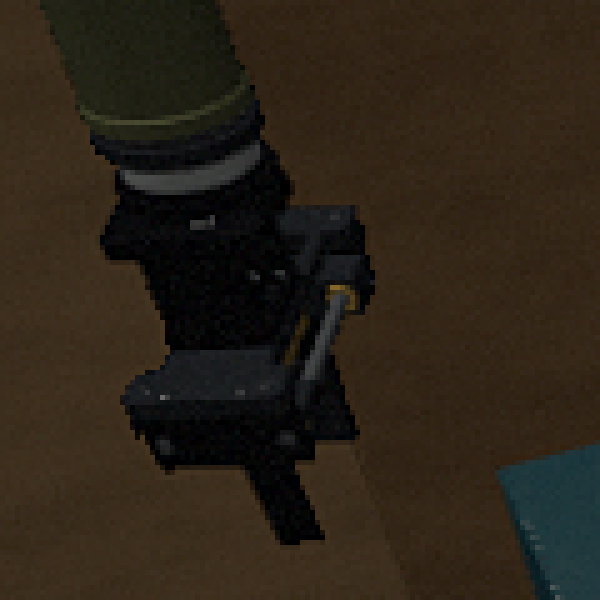

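```bash
python3 - <<'E'
from h import *
p,R,o=cur()
im=cv2.resize(env.read_camera('scene')[0:120,0:120,::-1],None,fx=5,fy=5,interpolation=3).copy()
def L(pts,c,cl=True): 
    w=p+R.apply(np.array(pts)/1000.); cv2.polylines(im,[np.int32((proj('scene',w)+.4)*5)],cl,c,1)
L([(0,0,0),(0,-150,0)],(0,0,255),False)
L([(-43,0,0),(43,0,0)],(0,255,255),False); L([(0,0,0),(0,0,30)],(255,255,0),False)
for d in(-70,): 
    L([(-95,d,-37),(95,d,-37),(95,d,37),(-95,d,37)],(0,255,0)); L([(-37,d,-95),(37,d,-95),(37,d,95),(-37,d,95)],(255,0,255))
cv2.imwrite('pics/g2.png',im)
rows([([.2,.59,.33],down(63)),([.25,.38,.34],down(20)),([.35,.25,.34],down(-14))],[3,5,4])
E
```

```text
[[[-9.0,-35.8,-2.3],[0.0,2.97,0.0]],[[-8.9,-35.8,-2.8],[0.0,2.97,0.0]],[[-8.7,-35.8,-3.2],[0.0,2.97,0.0]],[[-32.9,-2.0,-28.0],[0.0,8.6,-0.0]],[[-28.3,-2.0,-32.6],[0.0,8.6,-0.0]],[[-23.1,-2.0,-36.5],[0.0,8.6,-0.0]],[[-17.4,-2.0,-39.5],[0.0,8.6,-0.0]],[[-11.3,-2.0,-41.7],[0.0,8.6,-0.0]],[[12.4,-0.0,-39.1],[0.0,8.5,-0.0]],[[18.0,-0.0,-36.8],[0.0,8.5,-0.0]],[[23.3,0.0,-33.8],[0.0,8.5,-0.0]],[[28.0,0.0,-30.0],[0.0,8.5,-0.0]]]
```

View pics/g2.png

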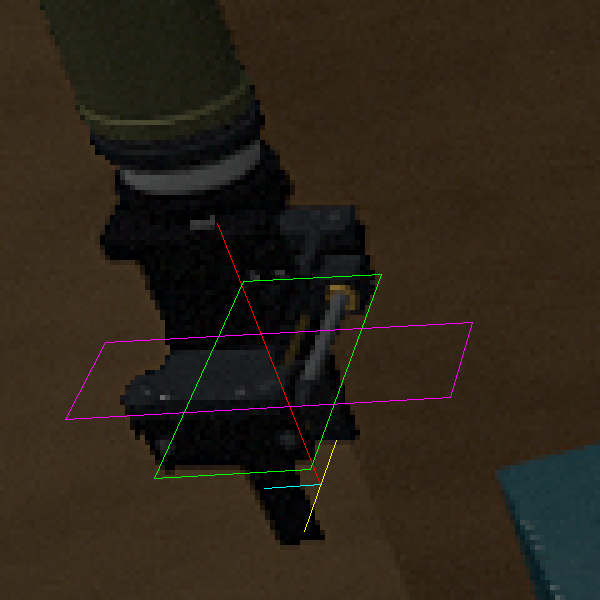

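Request:
carry_out(targets=[[[-9, -36, -2], [0, 3, 0]], [[-9, -36, -3], [0, 3, 0]], [[-9, -36, -3], [0, 3, 0]], [[-33, -2, -28], [0, 8.5, 0]], [[-28, -2, -33], [0, 8.5, 0]], [[-23, -2, -36.5], [0, 8.5, 0]], [[-17.5, -2, -39.5], [0, 8.5, 0]], [[-11, -2, -42], [0, 8.5, 0]], [[12, 0, -39], [0, 8.5, 0]], [[18, 0, -37], [0, 8.5, 0]], [[23, 0, -34], [0, 8.5, 0]], [[28, 0, -30], [0, 8.5, 0]]], jaw=0.5)

```text
time_s: 2.1
tool_pos: [0.3521, 0.2483, 0.341]
tool_rot: [-89.9, -0.0, -13.9]
force: [0.6, 0.8, 0.4]
grip_width: 0.0431
```

```bash
python3 - <<'E'
from h import *
p,R,o=cur();print(p,o['tool_rot'],o['qpos'],o['force'],o['grip_width'])
# handle approach target
t=lambda y,z:sl(P,(-88+10.9,y,z-15.6))[0]
y=-145+P[3]; T=t(y,65); ap=slideR(35).apply([0,1,0]); print(T,T-.1*ap)
rows([([.43,.05,.32],down(-57)),([.46,-.10,.27],slideR(0)),(T-.1*ap,slideR(35))],[5,3,4])
E
```

```text
[0.35208222 0.24832633 0.34097535] [-8.99248252e+01 -2.95691251e-02 -1.39332317e+01] [-54.14740499 -11.21225429  13.03036491 100.73407636   2.49420397
  90.11769205 -55.28213537] [0.56602833 0.81173146 0.44622928] 0.043148341378426526
[ 0.61396777 -0.18303379  0.0494    ] [ 0.5581246  -0.19612729  0.1313152 ]
[[[24.7,4.2,-34.8],[-0.02,8.61,-0.0]],[[29.6,4.2,-30.7],[-0.02,8.61,-0.0]],[[33.9,4.2,-25.9],[-0.02,8.61,-0.0]],[[37.4,4.2,-20.5],[-0.02,8.61,-0.0]],[[40.0,4.2,-14.7],[-0.02,8.61,-0.0]],[[47.4,16.7,-18.8],[-0.0,6.6,0.0]],[[49.2,16.7,-13.3],[-0.0,6.6,0.0]],[[50.4,16.7,-7.5],[-0.0,6.6,0.0]],[[29.0,34.7,18.4],[8.75,0.0,-0.0]],[[29.0,37.1,12.9],[8.75,0.0,-0.0]],[[29.0,38.6,7.1],[8.75,0.0,-0.0]],[[29.0,39.2,1.2],[8.75,0.0,-0.0]]]
```

Request:
carry_out(targets=[[[24.5, 4, -35], [0, 8.5, 0]], [[29.5, 4, -31], [0, 8.5, 0]], [[34, 4, -26], [0, 8.5, 0]], [[37.5, 4, -20.5], [0, 8.5, 0]], [[40, 4, -14.5], [0, 8.5, 0]], [[46, 16.5, -18.5], [0, 6.7, 0]], [[46, 16.5, -13], [0, 6.7, 0]], [[46, 16.5, -7.5], [0, 6.7, 0]], [[29, 35, 18], [8.5, 0, 0]], [[29, 37, 13], [8.5, 0, 0]], [[29, 38.5, 7], [8.5, 0, 0]], [[29, 39, 1], [8.5, 0, 0]]])

```text
time_s: 3.3
tool_pos: [0.5452, -0.1673, 0.1446]
tool_rot: [-59.5, 1.1, -75.7]
force: [-0.0, 2.3, 0.5]
grip_width: 0.0436
```

```bash
cat >> h.py <<'E'
def TH(y,z): return sl(P,(-88+10.9,y,z-15.6))[0]
def shot(tag,extra=True):
    for c in('scene','top'):
        im=cv2.resize(env.read_camera(c)[:,:,::-1],None,fx=4,fy=4,interpolation=cv2.INTER_CUBIC)
        x0,y0=((255,190) if c=='scene' else (225,80))
        cv2.imwrite(f'pics/{c}{tag}.png',im[4*y0:4*y0+600,4*x0:4*x0+640])
E
python3 - <<'E'
from h import *
p,R,o=cur();print(p,o['tool_rot'],slideR(35).as_euler('xyz',degrees=True),o['qpos'],o['force'],o['time_s'])
ap=slideR(35).apply([0,1,0]);T=TH(-145+P[3],65)
rows([(T-.06*ap,slideR(35)),(T,slideR(35))],[3,4])
E
```

```text
[ 0.54517615 -0.1672863   0.14463958] [-59.53869821   1.07016041 -75.6744182 ] [-55.           0.         -76.80428453] [-34.94105111  -9.19569743  59.67110472 123.79135648 -19.15780622
  39.26881655 -37.35185835] [-0.03325301  2.26863804  0.5348195 ] 3.3
[[[10.8,17.9,0.5],[1.52,0.12,-0.5]],[[10.7,18.0,0.0],[1.52,0.12,-0.5]],[[10.5,18.0,-0.4],[1.52,0.12,-0.5]],[[-0.0,15.0,-0.0],[-0.0,0.0,-0.0]],[[-0.0,15.0,-0.0],[-0.0,0.0,-0.0]],[[0.0,15.0,0.0],[-0.0,0.0,-0.0]],[[-0.0,15.0,-0.0],[-0.0,0.0,-0.0]]]
```

Request:
carry_out(targets=[[[11, 18, 0.5], [1.5, 0.1, -0.5]], [[11, 18, 0], [1.5, 0.1, -0.5]], [[10, 18, -0.5], [1.5, 0.1, -0.5]], [[0, 0, 0], [0, 0, 0]]])

```text
time_s: 3.7
tool_pos: [0.5785, -0.1849, 0.1001]
tool_rot: [-56.0, 0.1, -76.3]
force: [-0.4, 0.4, -1.0]
grip_width: 0.0437
```

```bash
python3 - <<'E'
from h import *
p,R,o=cur();print(p,o['tool_rot'],o['qpos'],o['force'],o['time_s'])
shot(3)
ap=slideR(35).apply([0,1,0]);T=TH(-145+P[3],65)
rows([(T,slideR(35))],[5])
E
```

```text
[ 0.57845471 -0.18492309  0.10007275] [-56.00840925   0.1053311  -76.32423315] [-36.90969563   7.69532179  69.25992723 124.55623633 -52.99428192
  39.03080927  -7.18818087] [-0.36983078  0.36184755 -1.03801741] 3.7
[[[1.3,12.7,-0.3],[0.16,0.07,-0.08]],[[1.3,12.7,-0.3],[0.16,0.07,-0.08]],[[1.3,12.7,-0.3],[0.16,0.07,-0.08]],[[1.3,12.7,-0.4],[0.16,0.07,-0.08]],[[1.2,12.7,-0.4],[0.16,0.07,-0.08]]]
```

View pics/scene3.png

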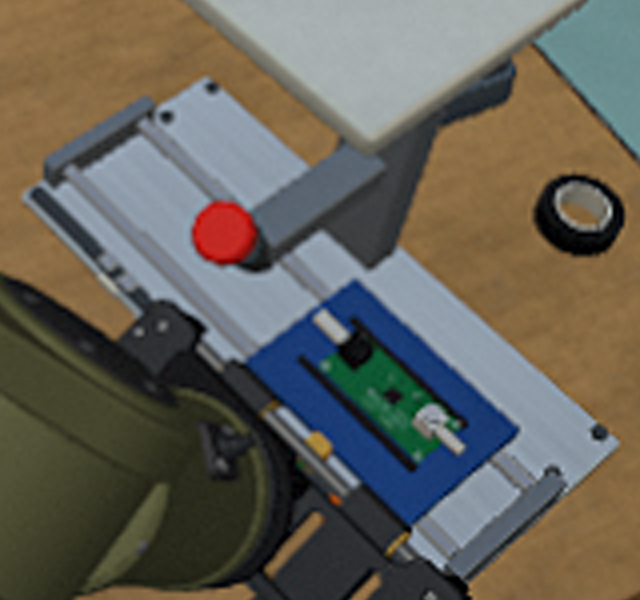

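View pics/top3.png

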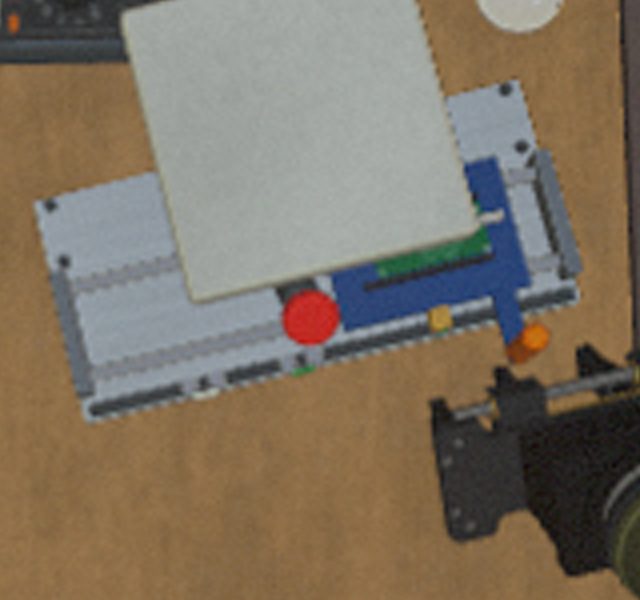

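Request:
carry_out(targets=[[[1, 13, -0.3], [0.2, 0, 0]], [[1, 13, -0.3], [0.2, 0, 0]], [[1.5, 13, -0.5], [0.2, 0, 0]], [[1.5, 13, -0.5], [0.2, 0, 0]], [[1, 12, 0], [0.2, 0, 0]], [[0, 0, 0], [0, 0, 0]]])

```text
time_s: 4.4
tool_pos: [0.6157, -0.1806, 0.0506]
tool_rot: [-54.6, 0.2, -76.1]
force: [-0.7, 0.1, 0.6]
grip_width: 0.0434
```

```bash
python3 - <<'E'
from h import *
p,R,o=cur();print(p,o['tool_rot'],o['qpos'],o['force'],o['time_s'])
shot(4)
T=TH(-145+P[3],65)
rows([(T,slideR(35))],[1])
E
```

```text
[ 0.61569358 -0.18061278  0.05058593] [-54.59669136   0.23881976 -76.11741909] [-25.58531606  20.06154703  58.27495945 123.09478574 -73.11526239
  41.30214499   7.35619363] [-0.72719559  0.08468307  0.56247879] 4.4
[[[0.9,0.6,-2.8],[-0.47,0.38,-0.49]]]
```

View pics/top4.png

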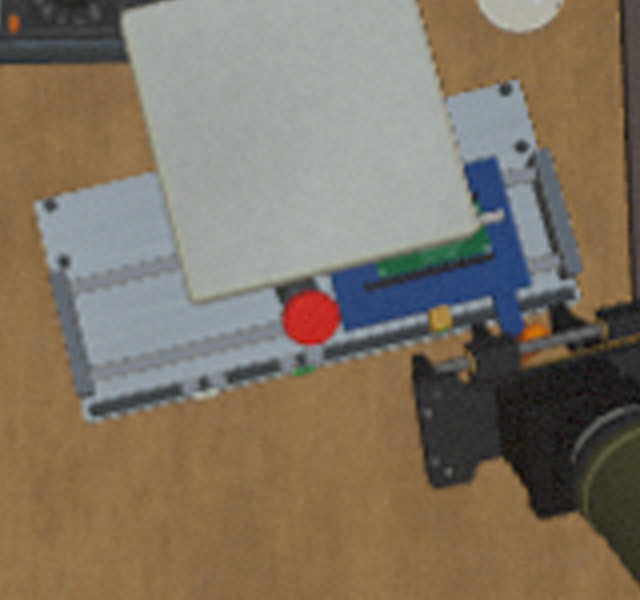

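View pics/scene4.png

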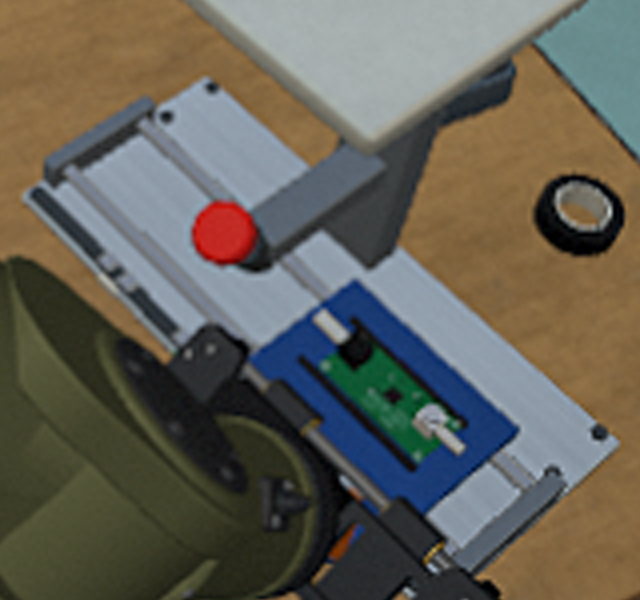

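Request:
carry_out(targets=[[[0.5, 0, -1.5], [-0.4, 0.3, -0.4]], [[0.5, 0.5, -1], [0, 0, 0]], [[0, 0, 0], [0, 0, 0]], [[0, 0, 0], [0, 0, 0]], [[0, 0, 0], [0, 0, 0]]], jaw=0, squeeze=10)

```text
time_s: 5.0
tool_pos: [0.6138, -0.1832, 0.0481]
tool_rot: [-55.0, 0.0, -76.7]
force: [-1.1, 0.4, 3.2]
grip_width: 0.0175
```

```bash
python3 - <<'E'
from h import *
p,R,o=cur();print(p,o['tool_rot'],o['qpos'],o['force'],o['time_s'],o['grip_width'])
sy=slideR(35).apply([-1,0,0]); print('joint est from tcp',(p-sl(P,(0,0,0))[0])@sy*1000+145)
for y in(-65,-25): 
  T=TH(y,65);print(T)
rows([(p+sy*.07,R)],[7])
E
```

```text
[ 0.61383186 -0.18323346  0.04814883] [-5.50143907e+01  2.54850051e-02 -7.67151332e+01] [-26.05903958  20.24402494  58.71334259 123.26017621 -72.96474986
  40.82142998   6.82322205] [-1.06689443  0.39860342  3.15808298] 5.0 0.017486058050269513
joint est from tcp 25.069837861836973
[ 0.60146571 -0.12971306  0.0494    ]
[ 0.59233459 -0.09076922  0.0494    ]
[[[-10.0,0.0,0.0],[0.0,0.0,0.0]],[[-10.0,0.0,0.0],[0.0,0.0,0.0]],[[-10.0,0.0,0.0],[0.0,0.0,0.0]],[[-10.0,0.0,0.0],[0.0,0.0,0.0]],[[-10.0,0.0,0.0],[0.0,0.0,0.0]],[[-10.0,0.0,0.0],[0.0,0.0,0.0]],[[-10.0,0.0,0.0],[0.0,0.0,0.0]]]
```

Request:
carry_out(targets=[[[-10, 0, 0], [0, 0, 0]], [[-10, 0, 0], [0, 0, 0]], [[-10, 0, 0], [0, 0, 0]], [[-10, 0, 0], [0, 0, 0]], [[-10, 0, 0], [0, 0, 0]], [[-10, 0, 0], [0, 0, 0]], [[-10, 0, 0], [0, 0, 0]], [[0, 0, 0], [0, 0, 0]]])

```text
time_s: 5.8
tool_pos: [0.5972, -0.1126, 0.048]
tool_rot: [-55.0, 0.2, -76.6]
force: [-4.1, -1.2, 5.6]
grip_width: 0.0175
```

```bash
python3 - <<'E'
from h import *
p,R,o=cur();print(p,o['tool_rot'],o['qpos'],o['force'],o['wrist_torque'],o['time_s'],o['grip_width'])
sy=slideR(35).apply([-1,0,0]); print('joint est from tcp',(p-sl(P,(0,0,0))[0])@sy*1000+145)
shot(5);T=TH(-25,65);rows([(T,slideR(35))],[3])
E
```

```text
[ 0.59721351 -0.11261875  0.04802236] [-55.00458742   0.15132661 -76.55950451] [-37.52300593  12.34012621  60.681052   129.16733059 -68.31427969
  31.51672098  -0.30647475] [-4.08347456 -1.21997788  5.55284994] [-0.10925031  0.81435719  0.06592961] 5.8 0.017514383879888018
joint est from tcp 97.61364301221546
[[[-7.7,-0.3,0.3],[0.0,0.03,-0.07]],[[-7.7,-0.3,0.3],[0.0,0.03,-0.07]],[[-7.7,-0.3,0.3],[0.0,0.03,-0.07]]]
```

View pics/top5.png

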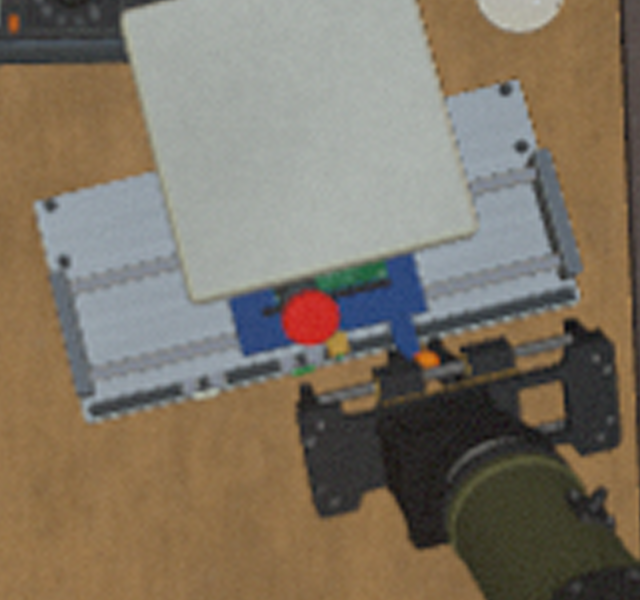

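Request:
carry_out(targets=[[[-5, 0, 0], [0, 0, 0]], [[-5, 0, 0], [0, 0, 0]], [[-4, 0, 0], [0, 0, 0]], [[-3, 0, 0], [0, 0, 0]], [[-2, 0, 0], [0, 0, 0]], [[0, 0, 0], [0, 0, 0]]])

```text
time_s: 6.5
tool_pos: [0.593, -0.0947, 0.048]
tool_rot: [-55.0, 0.2, -76.6]
force: [-7.0, 0.7, 10.2]
grip_width: 0.0175
```

```bash
cat >> h.py <<'E'
def rep():
    p,R,o=cur();sy=slideR(35).apply([-1,0,0])
    print('j',((p-sl(P,(0,0,0))[0])@sy*1000+145).round(2),'Fy',(o['force']@sy).round(2),p,o['tool_rot'].round(1),o['qpos'].round(1),o['force'].round(1),o['time_s'],o['grip_width'])
E
python3 - <<'E'
from h import *
rep()
shot(6)
E
```

```text
j 115.98 Fy 2.28 [ 0.59300471 -0.09474525  0.04800762] [-55.    0.2 -76.6] [-40.7  10.2  61.1 130.5 -66.4  28.8  -3.1] [-7.   0.7 10.2] 6.5 0.017499296665334542
```

View pics/top6.png

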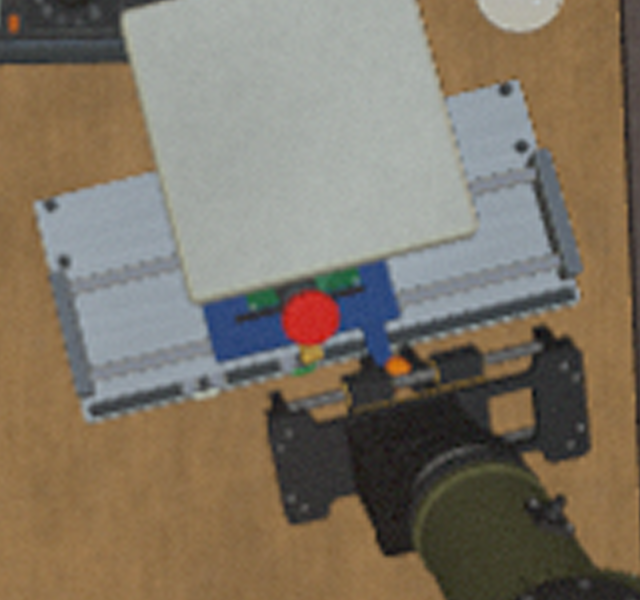

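Request:
carry_out(targets=[[[-1.5, 0, 0], [0, 0, 0]], [[-1.5, 0, 0], [0, 0, 0]], [[0, 0, 0], [0, 0, 0]]])

```text
time_s: 6.9
tool_pos: [0.5922, -0.0914, 0.048]
tool_rot: [-55.0, 0.2, -76.5]
force: [-6.5, 1.4, 10.7]
grip_width: 0.0176
```

```bash
python3 - <<'E'
from h import *
rep()
E
```

```text
j 119.46 Fy 2.8 [ 0.59221734 -0.09135149  0.04797114] [-55.    0.2 -76.5] [-41.2   9.8  61.2 130.7 -66.   28.4  -3.6] [-6.5  1.4 10.7] 6.9 0.017558061850171506
```

Request:
carry_out(targets=[[[0, 0, 0], [0, 0, 0]], [[0, 0, 0], [0, 0, 0]], [[0, 0, 0], [0, 0, 0]]], jaw=0.42)

```text
time_s: 7.2
tool_pos: [0.5923, -0.093, 0.0475]
tool_rot: [-55.1, 0.0, -76.7]
force: [-0.5, 0.7, -1.2]
grip_width: 0.0325
```

```bash
python3 - <<'E'
from h import *
rep();shot(7)
for c in('scene','top'):
    print(c,proj(c,sl(P,[(-62,20,30),(-62,18,30),(-62,22,30),(-88,-25,90),(-88,-27,90),(-88,-23,90)])).round(1).tolist())
E
```

```text
j 117.82 Fy 0.8 [ 0.59225999 -0.09302184  0.04748758] [-55.1   0.  -76.7] [-41.1   9.9  61.2 130.7 -66.   28.3  -3.6] [-0.5  0.7 -1.2] 7.2 0.032521405485641794
scene [[302.2, 274.9], [302.8, 275.5], [301.6, 274.3], [310.4, 281.3], [311.0, 281.9], [309.7, 280.6]]
top [[301.2, 170.9], [302.0, 170.8], [300.5, 171.1], [322.3, 172.5], [323.1, 172.3], [321.5, 172.7]]
```

View pics/top7.png

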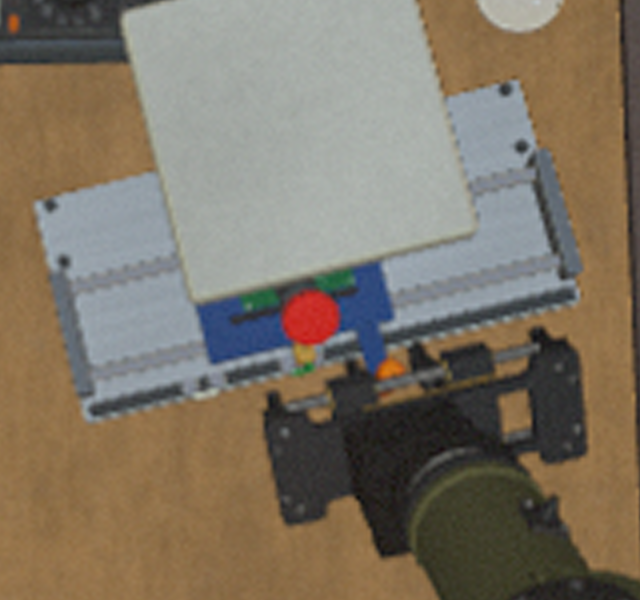

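View pics/scene7.png

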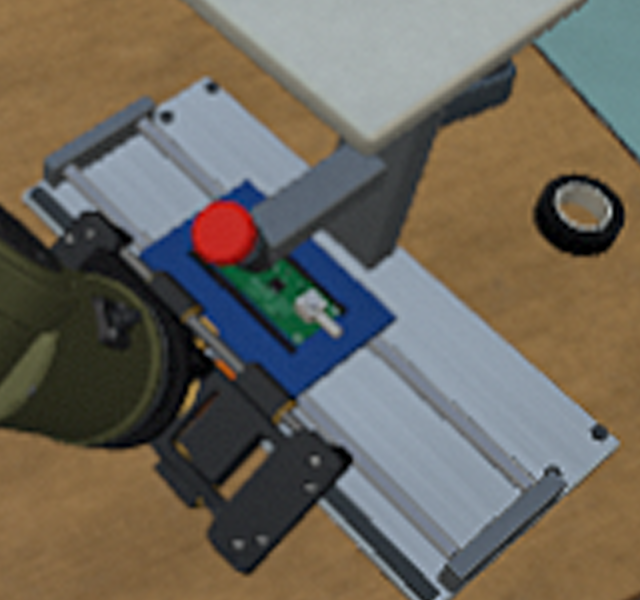

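Request:
carry_out(targets=[[[0, -10, 0], [0, 0, 0]], [[0, -15, 0], [0, 0, 0]], [[0, -20, 0], [0, 0, 0]], [[0, -20, 0], [0, 0, 0]], [[0, -20, 0], [0, 0, 0]], [[0, -20, 0], [0, 0, 0]], [[0, 0, 0], [0, 0, 0]]])

```text
time_s: 8.0
tool_pos: [0.5381, -0.1066, 0.129]
tool_rot: [-55.0, 0.2, -76.7]
force: [0.4, -0.9, 0.5]
grip_width: 0.0369
```

```bash
python3 - <<'E'
from h import *
rep();shot(8)
ap=slideR(35).apply([0,1,0]);T=sl(P,(-54,20,139))[0]
rows([(T-.035*ap,slideR(35))],[5])
E
```

```text
j 117.0 Fy -0.97 [ 0.53814245 -0.10655356  0.12898651] [-55.    0.2 -76.7] [-31.8 -15.4  48.8 132.4 -13.8  28.4 -47.2] [ 0.4 -0.9  0.5] 8.0 0.036868342977259556
[[[-9.4,0.1,14.5],[0.04,-0.01,-0.05]],[[-9.4,0.1,14.5],[0.04,-0.01,-0.05]],[[-9.4,0.1,14.5],[0.04,-0.01,-0.05]],[[-9.4,0.1,14.5],[0.04,-0.01,-0.05]],[[-9.4,0.1,14.5],[0.04,-0.01,-0.05]]]
```

View pics/top8.png

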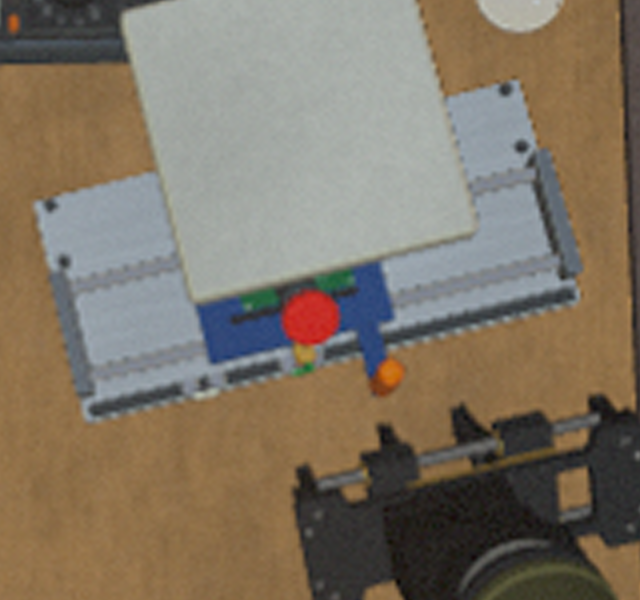

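Request:
carry_out(targets=[[[-4.5, 0, 7], [0, 0, 0]], [[-9.5, 0, 14.5], [0, 0, 0]], [[-9.5, 0, 14.5], [0, 0, 0]], [[-9.5, 0, 14.5], [0, 0, 0]], [[-9.5, 0, 14.5], [0, 0, 0]], [[-4.5, 0, 7.5], [0, 0, 0]], [[0, 0, 0], [0, 0, 0]], [[0, 0, 0], [0, 0, 0]]], jaw=0)

```text
time_s: 8.9
tool_pos: [0.5843, -0.046, 0.1669]
tool_rot: [-55.4, 0.2, -76.6]
force: [-0.0, -0.2, 0.4]
grip_width: 0.0007
```

```bash
python3 - <<'E'
from h import *
rep();shot(9)
ap=slideR(35).apply([0,1,0]);T=sl(P,(-54,20,139))[0]
rows([(T-.005*ap,slideR(35))],[5])
E
```

```text
j 165.41 Fy -0.17 [ 0.58429995 -0.04601563  0.16691925] [-55.4   0.2 -76.6] [-31.2 -11.7  38.3 126.8 -10.5  30.5 -60.5] [-0.  -0.2  0.4] 8.9 0.0006862855956988494
[[[0.0,6.0,0.3],[0.07,-0.01,-0.06]],[[0.0,6.0,0.2],[0.07,-0.01,-0.06]],[[0.0,6.0,0.2],[0.07,-0.01,-0.06]],[[-0.0,6.0,0.2],[0.07,-0.01,-0.06]],[[-0.0,6.0,0.2],[0.07,-0.01,-0.06]]]
```

View pics/top9.png

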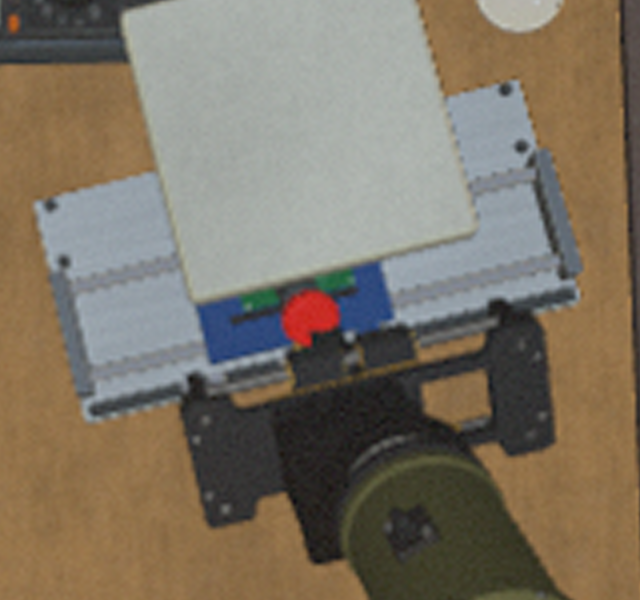

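View pics/scene9.png

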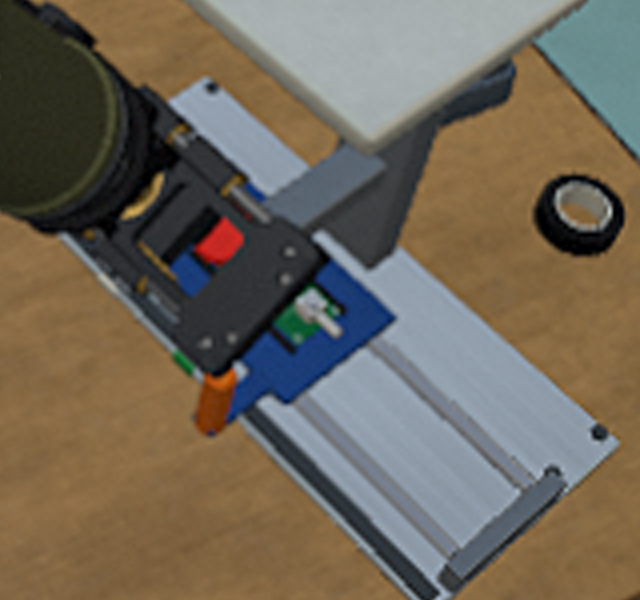

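Request:
carry_out(targets=[[[0, 8, 0.3], [0, 0, 0]], [[0, 8, 0.3], [0, 0, 0]], [[0, 6, 0.3], [0, 0, 0]], [[0, 4, 0], [0, 0, 0]], [[0, 3, 0], [0, 0, 0]], [[0, 3, 0], [0, 0, 0]], [[0, 3, 0], [0, 0, 0]]])

```text
time_s: 9.7
tool_pos: [0.605, -0.0412, 0.1397]
tool_rot: [-55.2, 0.2, -76.6]
force: [-1.7, -0.2, 2.3]
grip_width: 0.0002
```

```bash
cat >> h.py <<'E'
def rp():
    p,R,o=cur();A=slideR(35);T=sl(P,(-54,20,139))[0]
    print('rel to head top (tool axes mm)',(A.inv().apply(p-T)*1000).round(2),'F',A.inv().apply(o['force']).round(2),o['tool_rot'].round(1),o['qpos'].round(1),o['time_s'])
E
python3 - <<'E'
from h import *
rp()
E
```

```text
rel to head top (tool axes mm) [-0.38 -0.28  0.9 ] F [-0.17 -2.92 -0.08] [-55.2   0.2 -76.6] [-35.1  -6.1  43.  126.4 -19.2  26.8 -53.1] 9.7
```

Request:
carry_out(targets=[[[0, 2, 0], [0, 0, 0]], [[0, 2, 0], [0, 0, 0]], [[0, 2, 0], [0, 0, 0]], [[0, 2, 0], [0, 0, 0]], [[0, 2, 0], [0, 0, 0]], [[0, 2, 0], [0, 0, 0]]])

```text
time_s: 10.3
tool_pos: [0.6117, -0.0396, 0.13]
tool_rot: [-55.2, 0.2, -76.6]
force: [-5.9, -0.2, 6.4]
grip_width: 0.0005
```

```bash
python3 - <<'E'
from h import *
rp()
E
```

```text
rel to head top (tool axes mm) [-0.38 11.6   0.92] F [-1.12 -8.56 -1.11] [-55.2   0.2 -76.6] [-36.2  -3.9  44.4 126.3 -23.3  25.9 -49.5] 10.3
```

Request:
carry_out(targets=[[[0, 1, 0], [0, 0, 0]], [[0, 1, 0], [0, 0, 0]], [[0, 1, 0], [0, 0, 0]], [[0, 0, 0], [0, 0, 0]]])

```text
time_s: 10.7
tool_pos: [0.6128, -0.0394, 0.1285]
tool_rot: [-55.3, 0.4, -76.6]
force: [-22.4, -2.2, 22.3]
grip_width: 0.0006
```

```bash
python3 - <<'E'
from h import *
rp()
E
```

```text
rel to head top (tool axes mm) [-0.33 13.5   1.04] F [ -2.99 -31.02  -5.45] [-55.3   0.4 -76.6] [-36.4  -3.5  44.8 126.2 -24.4  25.9 -48.6] 10.7
```

Request:
carry_out(targets=[[[0, -0.3, 0], [0, 0, 0]], [[0, 0, 0], [0, 0, 0]], [[0, 0, 0], [0, 0, 0]], [[0, 0, 0], [0, 0, 0]], [[0, 0, 0], [0, 0, 0]], [[0, 0, 0], [0, 0, 0]]])

```text
time_s: 11.3
tool_pos: [0.6128, -0.0394, 0.1286]
tool_rot: [-55.2, 0.3, -76.6]
force: [-17.7, -1.0, 17.9]
grip_width: 0.0006
```

```bash
python3 - <<'E'
from h import *
rp()
E
```

```text
rel to head top (tool axes mm) [-0.35 13.44  1.  ] F [ -3.06 -24.64  -4.07] [-55.2   0.3 -76.6] [-36.4  -3.5  44.7 126.2 -24.2  25.9 -48.7] 11.3
```

Held on the stop at about 25–31 N for over 0.6 s; now back off along the axis.

Request:
carry_out(targets=[[[0, -3, 0], [0, 0, 0]], [[0, -4, 0], [0, 0, 0]], [[0, -5, 0], [0, 0, 0]], [[0, -8, 0], [0, 0, 0]], [[0, -12, 0], [0, 0, 0]], [[0, -16, 0], [0, 0, 0]], [[0, -12, -10], [0, 0, 0]], [[0, -6, -20], [0, 0, 0]], [[0, 0, -20], [0, 0, 0]], [[0, 0, -20], [0, 0, 0]], [[0, 0, 0], [0, 0, 0]]])

```text
time_s: 12.4
tool_pos: [0.5177, -0.0622, 0.1394]
tool_rot: [-55.5, 0.3, -76.8]
force: [-0.1, -1.3, -0.0]
grip_width: 0.0003
```

```bash
python3 - <<'E'
from h import *
rp();rep();shot(10)
E
```

```text
rel to head top (tool axes mm) [  0.14 -51.46 -72.87] F [ 1.21 -0.19 -0.33] [-55.5   0.3 -76.8] [-15.9 -17.   27.6 134.9 -13.9  29.7 -53.8] 12.4
j 164.86 Fy -1.21 [ 0.51772868 -0.06218268  0.13936086] [-55.5   0.3 -76.8] [-15.9 -17.   27.6 134.9 -13.9  29.7 -53.8] [-0.1 -1.3 -0. ] 12.4 0.00027649619483989367
```

View pics/top10.png

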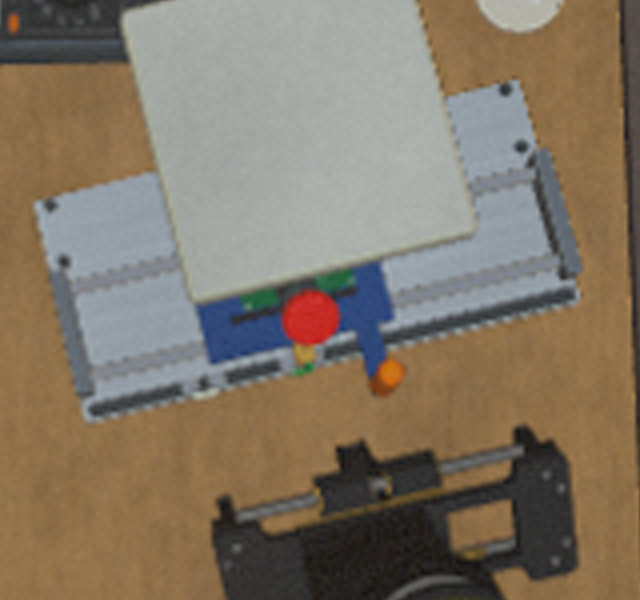

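View pics/scene10.png

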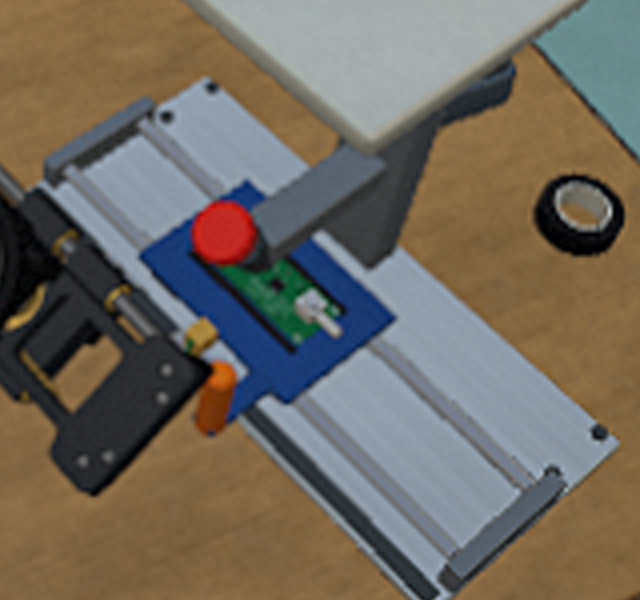

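```bash
python3 - <<'E'
from h import *
im=env.read_camera('top');cv2.imwrite('pics/fin.png',cv2.resize(im[:,:,::-1],(800,600),interpolation=3))
E
```

```text
(no output)
```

View pics/fin.png

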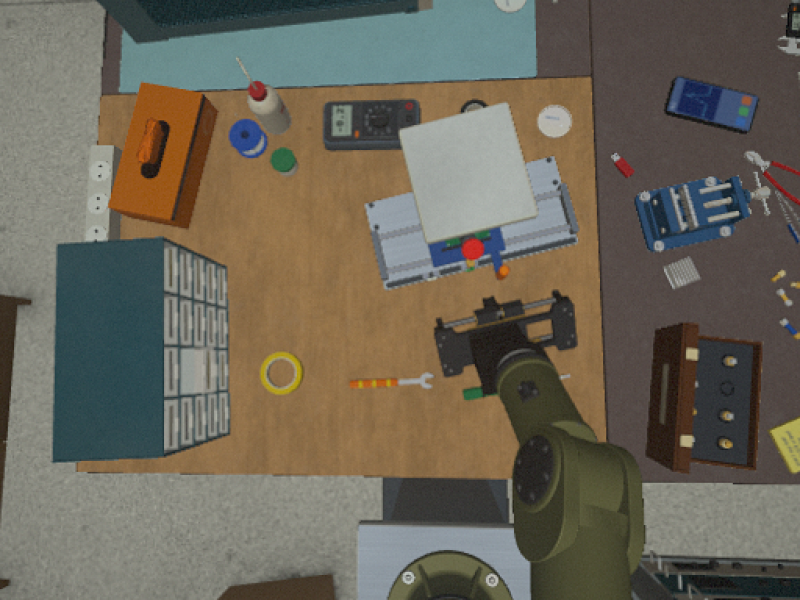

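The tape (281,373) and spanner (390,382) are where they started. The visible parts of the screwdriver (473,393 and 567,376) also match. The carrier is at the green mark and the arm is clear of everything.

```bash
python3 - <<'E'
from cell import env
print(env.sign_off(), env.get_obs()['time_s'])
E
```

```text
the job is handed in; nothing more can be done
the job is handed in; nothing more can be done
```

The job is done and handed in at about 12.5 s on the robot's clock; no verdict was reported.

- **Carrier:** I gripped the orange handle with the tool leaned 35° and slid the carrier to about 119.5 mm. On release, the detent drew it into the test station. The brass index and the handle top then showed within about 1 pixel (1 px ≈ 2.7 mm) of where they should be in that station, and they were unchanged after the press.
- **Plunger:** I pressed with shut fingers along the plunger's axis until the force jumped from about 9 N to 31 N at about 13.5 mm of estimated stroke. I took that jump as the 14 mm stop, the small difference being within the accuracy of my pose estimate. I held it there for at least 0.6 s at 25–31 N, then backed off, and the last pictures show the head back up in its original place.
- **Last checks:** The gripper is clear of everything and the wrist force reads about zero. The tape and spanner are where they started. The screwdriver was partly hidden by the arm, but its visible ends have not moved. No check failed or disagreed.

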